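Wedge the rocking bench plate

ROBOT

A 6-joint arm with a two-finger parallel gripper is mounted at the origin on the work surface. World frame = base frame: x ahead of the robot, y to its left, z up, the work surface at z = 0. Lengths are in mm, angles in rad, forces in N, time in s.
With the tool pointing down it reaches from about 275 to 1000 mm from the base axis. Payload 8.4 kg.
Tool frame: the origin (TCP) lies at the centre of the arm's flange, where the gripper is bolted on; the fingertips stand 173 mm ahead of it and the grasp point (between the pads) lies 155 mm ahead of it (r.nose_length is the distance from the TCP to the fingertips, in mm); z points along the fingers, y is the direction in which the jaws open and shut (so a half turn about z gives the same grasp; the last joint's range is limited). The gripper opens to 85 mm and grips with 20 to 120 N. Pads are 22 mm wide; open, the fingers measure 114 mm over their backs; the gripper's body (76 mm by 85 mm) begins 54 mm behind the grasp point. The pads swing forward as they close: fully open they stand 13 mm farther back than shut.
Start: joints at [1.153, 0.353, 1.633, -0, 1.155, -0.002], TCP at [252.451, 571.75, 404.681] pointing down, gripper open.
Joint ranges: [-2.63, 2.63], [-0.92, 2.1], [0.06, 2.66], [-1.3, 4.44], [0, 2.69], [-3.02, 3.02]. Speed limits (rad/s): [2.22, 2.22, 2.79, 3.14, 3.14, 3.14].

INTERFACE

Orientations are given as [roll, pitch, yaw] about the fixed x, y, z axes, in that order (R = Rz(yaw) Ry(pitch) Rx(roll)).
In Python, from rig import r, grab_frame, workorder gives the robot as it stands.
- The arm moves only by the tool carry_out, never from a script. Its argument "steps" is a list that holds one entry, the list of rows, each a list of 5 numbers: the opening in per cent of the stroke, from 0 (shut) to 100 (fully open), then the shift along the tool's x, y, z in m, then the turn about the tool's z in degrees. In form: [[[jaw, x, y, z, spin], ...]]. A call has 1 to 8 rows; each row is the pose to reach, as a shift and turn from the pose measured when the call began, along the tool's axes at that moment; what a row does not reach only later rows make up. A row lasts 1/10 s, in which the tool goes at most 50 mm and 8.59 degrees, less where a joint would pass 70% of its speed; a pose out of reach is approached as far as the arm can. A call with a gripper value outside its range is refused whole. The fingers move at their own pace and stop on an object; "squeeze" is the grip in N (left out, the last holds). Time passes only in rows, so rows that repeat a pose let the fingers close. It gives the time, the measured TCP pose, the force and the opening at its end, in the units of the state.
- r.sense(): the state, without advancing time (a new reading comes with each control period).
- grab_frame(name): name is "side" or "top"; returns a dict with "image" (384x512x3 uint8, red, green, blue), "intrinsics" (3x3 intrinsics, pixels), "eye" and "rotation" of the camera in the world. Camera axes: x right, y up, looking along -z (the intrinsics and any distortion apply to the point x, -y, -z); pixel columns grow to the right and rows downward; lengths in mm; the calibration is good to about 2 mm. A picture is of the moment at which its call begins. There is no depth.
- workorder.sign_off(): hands the job in, once; it reports no verdict.
The state is a dict: "clock": time; "qpos": joint angles; "qvel": joint speeds; "joint_efforts": joint torques, N m; "eef_pos": TCP position; "tcp_rot": TCP orientation; "contact_force": force on the tool from outside, world axes, zero at the start; "wrist_torque": the same for the moment, N m; "opening": opening from 0.0 (shut) to 1.0 (fully open).
Only numpy, scipy, OpenCV 4.12 (cv2) and the standard library are available. Lean on these libraries where they do the work, as an engineer would, in place of code of your own. Each camera call takes 0.05 s, during which the arm holds its last target.

TASK

The steel bench plate rocks because one of its feet is too short. Press down on that corner with a fingertip until it has dipped all the way, then let go and push the wooden wedge along the bench, thin end first, under the short foot until the plate stands level and no longer rocks, testing by touch and without shoving the plate out of its place or lifting anything. Finish while pressing that corner down firmly and steadily with the fingertips (about 10 N, touching nothing but the plate), so that it shows that the plate no longer dips.

Things in the scene. Friction and masses are not known exactly. Their poses are not given: they have to be found in the camera images.
- plate: Loose steel bench plate, about 3 kg: slab 180 (its x) by 220 (its y) by 20 mm on four round feet 22 mm across, each 68 mm (x) and 88 mm (y) from the middle; underside 30 mm, top 50 mm above the bench. A fence 16 mm thick, 200 long, 30 high stands on it along its -x edge (robot's side). Origin: under its middle, at bench height when level; z is up.
- short_foot_axis (a point): Point on the slab's underside, on the axis of the short foot, at the plate's +x, +y corner (far from the robot, on the robot's left). This foot is 6 to 10 mm too short, differently each time: left alone the plate stands level on the other three and this foot hangs above the bench by that much. Axes as the plate's.
- corner (a point): Point on the plate's top face exactly above the short foot, 50 mm above the bench, 22 mm in from both edges. Axes as the plate's. Press here (within 25 mm). Unwedged, 2 to 6 N tips the plate over its diagonal until the short foot meets the bench (0.05 to 0.1 rad); let go, it tips back level.
- wedge: Loose light wooden wedge, 130 mm long, 50 wide, about 70 g, rising evenly from 2 mm at the thin end to 20 mm at the square thick end. Origin: middle of its underside; x points to the thin end, z up. It lies on the bench on the plate's +y side (robot's left), thin end just outside the plate and pointing roughly (within 20 degrees) at the short foot.
- wedge_back (a point): Middle of the upright face of the wedge's thick end (50 mm wide, 20 mm high), 10 mm above the bench. Axes as the wedge's. Pushed here the wedge slides freely (under 1 N) until its slope meets the short foot; then the push grows quickly: at some 4 N it is snug, far beyond that the plate slides or lifts. It does not slip back.
- wedge_tip (a point): Middle of the wedge's thin end. Axes as the wedge's.
- tube: Bystander: short upright sheet-metal tube, 70 mm across, 110 mm high, to the right of the plate. Origin: centre of its underside. Leave alone.
- hammer: Bystander: hammer, 260 mm long, lying on the far right. Leave alone.
- tin: Bystander: small metal tin, 52 mm across, 60 mm high, on the near left. Origin: centre of its underside. Leave alone.
Things that resemble listed ones, but are neither listed nor needed, are in the scene too. Leave any blue or red look-alike of the wedge alone.

How it is judged (in metres and radians):
On the way:
1. the loose corner is pressed and the plate dips (angle between plate's own z axis and vertical above 0.025 rad and contact force between the fingers and plate above 0.5 N), for 0.1 s.
At the end, for the whole second after the job is handed in: The fingers press on the corner over the short foot (grasp point within 45 mm of it sideways, at least 4 N) and the plate stays level within 0.012 rad, the wedge lies on the bench under the short foot and bears load (over 1.5 N), the robot does not touch the wedge or the bench, all at rest (angle between plate's own z axis and vertical below 0.012 rad and contact force between the fingers and plate above 4 N and contact force between wedge and plate above 1.5 N and horizontal distance between the grasp point and corner below 0.045 m and z of the grasp point in the frame of corner above 0 m and horizontal distance between corner and wedge below 0.065 m and contact force between each of the arm, the fingers and wedge below 0.1 N and contact force between the arm and table below 0.1 N and linear speed of each of plate, wedge below 0.01 m/s and height (world z) of wedge below 0.006 m); the arm keeps its last pose, push and grip.
It fails at once if the wedge is lifted off the bench or stood up (height (world z) of wedge above 0.015 m or angle between wedge's own z axis and vertical above 0.35 rad).
It fails at once if the plate is lifted or tipped far (height (world z) of plate above 0.015 m or angle between plate's own z axis and vertical above 0.16 rad).
It fails at once if the plate is shoved more than 30 mm out of its place (distance of plate from where it was at the start of the episode above 0.03 m).
It fails at once if a bystander is moved more than 25 mm (distance of any of tube, hammer, tin from where it was at the start of the episode above 0.025 m).
It also fails if it takes over 48 s, if anything falls off the work surface, if the arm or the gripper's body presses on something with over 40 N, if the wrist force passes 120 N, or if a joint passes its speed limit or range.

## Working session

There is one attempt and no reset: what is moved stays moved. The work goes in short steps, Python scripts to look and compute and a tool call to move; the robot and the scene stay as the last step left them, time stands still between calls to the robot, and variables do not carry over. Pictures are saved under pics/ and viewed, and the job is handed in when it is done.

Besides the shell and the picture viewer there is one more tool, called after ">>>" in YAML: its name, and indented under it one key for each argument. carry_out: Moves the arm, as the interface text tells. Its arguments: {"type":"object","properties":{"steps":{"type":"array","items":{"type":"array","items":{"type":"array","items":{"type":"number"}}}},"squeeze":{"type":"number"}},"required":["steps"]}

```bash
ls; mkdir -p pics
python3 - <<'E'
from rig import r, grab_frame, workorder
import cv2
for n in ("side","top"):
    f=grab_frame(n); cv2.imwrite(f"pics/{n}0.png",f["image"][:,:,::-1]); print(n,f["intrinsics"],f["eye"],f["rotation"],f.keys())
print(r.sense())
E
```

```text
pics
side [[477.05098925   0.         252.88324114]
 [  0.         477.05098925 189.68576318]
 [  0.           0.           1.        ]] [  147.83058848 -1080.71195057   982.04188123] [ 0.86431912  0.01932878 -0.37974978] dict_keys(['image', 'intrinsics', 'eye', 'rotation'])
top [[358.64489316   0.         254.77855628]
 [  0.         358.64489316 194.39629104]
 [  0.           0.           1.        ]] [ 443.19141625  -68.16685458 1020.65095367] [ 0.0907138   0.0049602  -1.58615704] dict_keys(['image', 'intrinsics', 'eye', 'rotation'])
{'clock': 0.1, 'qpos': array([ 1.15259093e+00,  3.53576922e-01,  1.63405064e+00, -2.08834216e-05,
        1.15521093e+00, -2.46474754e-03]), 'qvel': array([ 0.0013639 , -0.00182836, -0.00068104,  0.0007017 , -0.00013426,
       -0.00175834]), 'joint_efforts': array([ 6.27820318e-04, -6.06360841e+01, -3.42822182e+01,  9.67462483e-05,
        3.91204157e-03,  1.03686310e-05]), 'eef_pos': array([252.37210079, 571.55171218, 404.04175869]), 'tcp_rot': array([-3.14034677e+00,  1.60245827e-05,  2.72586046e+00]), 'contact_force': array([ 0.47253081, -0.81885801, -0.69125348]), 'wrist_torque': array([ 0.03051155,  0.01456704, -0.0051626 ]), 'opening': 1.00245281979564}
```

View pics/side0.png

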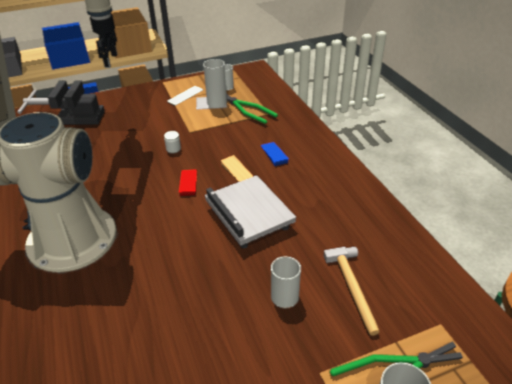

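View pics/top0.png

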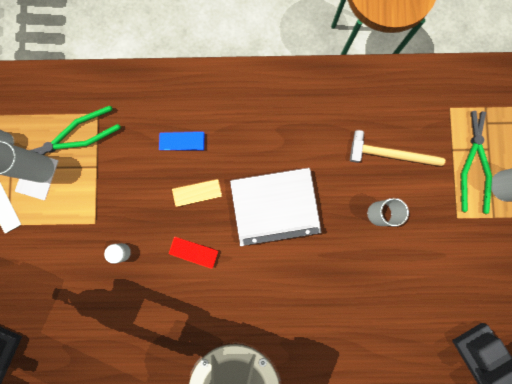

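The side view shows the plate at about (250,210), the wooden wedge at (237,168), the red look-alike at (188,182) and the blue one at (275,153). In the top view the plate is at (276,207) with its fence at the bottom. The yellow wedge is at (197,192), so the short-foot corner is the upper-left one, near (233,181).

```bash
cat > h.py <<'E'
import numpy as np, cv2
from scipy.spatial.transform import Rotation as R
from rig import r, grab_frame, workorder
def ray(f,px,z):
    K=f["intrinsics"]; d=np.linalg.inv(K)@np.array([px[0],px[1],1.]); d=np.array([d[0],-d[1],-d[2]])
    M=R.from_euler("xyz",f["rotation"]).as_matrix(); d=M@d; e=np.array(f["eye"])
    return e+d*(z-e[2])/d[2]
def proj(f,p):
    M=R.from_euler("xyz",f["rotation"]).as_matrix(); c=M.T@(np.array(p)-f["eye"]); q=f["intrinsics"]@np.array([c[0],-c[1],-c[2]]); return q[:2]/q[2]
def mask(f,kind):
    h=cv2.cvtColor(f["image"],cv2.COLOR_RGB2HSV)
    if kind=="wedge": return cv2.inRange(h,(15,60,150),(32,200,255))
    return cv2.inRange(h,(0,0,165),(180,40,255))
def blobs(f,kind,amin=100):
    m=mask(f,kind); cs,_=cv2.findContours(m,cv2.RETR_EXTERNAL,cv2.CHAIN_APPROX_NONE)
    return [c for c in cs if cv2.contourArea(c)>amin]
E
python3 - <<'E'
from h import *
for n in("top","side"):
    f=grab_frame(n)
    for k,z in(("wedge",10),("plate",50)):
        for c in blobs(f,k):
            rc=cv2.minAreaRect(c); 
            if not(150<rc[0][0]<330 and 120<rc[0][1]<260): continue
            h=cv2.convexHull(c); q=cv2.approxPolyDP(h,6 if k=="wedge" else 8,True)[:,0]
            print(n,k,cv2.contourArea(c),rc)
            for p in q: print(p,ray(f,p,z).round(0)[:2],ray(f,p,0).round(0)[:2])
E
```

```text
top wedge 842.0 ((196.40000915527344, 192.30001831054688), (18.98141098022461, 48.15855407714844), 77.47119140625)
[218 180] [578.  39.] [579.  40.]
[221 196] [532.  31.] [533.  32.]
[175 205] [509. 161.] [509. 164.]
[173 188] [557. 167.] [558. 169.]
top plate 4740.5 ((274.93243408203125, 206.09458923339844), (66.25279235839844, 81.70629119873047), 80.53767395019531)
[308 168] [ 602. -211.] [ 610. -219.]
[319 231] [ 430. -236.] [ 429. -245.]
[240 245] [396. -23.] [393. -21.]
[230 181] [569.   2.] [576.   6.]
side wedge 395.5 ((236.25294494628906, 168.2117919921875), (32.53956985473633, 15.076667785644531), 49.398704528808594)
[221 160] [511. 171.] [514. 184.]
[234 155] [561. 180.] [565. 193.]
[252 176] [575.  49.] [580.  61.]
[238 181] [525.  43.] [528.  54.]
side plate 2536.5 ((253.2378387451172, 204.3270263671875), (68.448486328125, 53.376583099365234), 53.97262954711914)
[256 176] [569.  -2.] [592.  56.]
[294 217] [ 599. -215.] [ 623. -168.]
[245 238] [ 442. -237.] [ 458. -192.]
[212 192] [419. -21.] [434.  35.]
```

```bash
cat >> h.py <<'E'
def go(p,yaw=None):
    s=r.sense(); M=R.from_euler("xyz",s["tcp_rot"]).as_matrix()
    d=M.T@(np.array(p)-s["eef_pos"]); sp=0
    if yaw is not None: sp=-np.degrees((yaw-s["tcp_rot"][2]+np.pi)%(2*np.pi)-np.pi)
    print("clock",s["clock"],"tcp",s["eef_pos"].round(1),"yaw",s["tcp_rot"][2].round(3),"F",s["contact_force"].round(2)," -> shift m",(d/1000).round(4),"spin",round(sp,1))
E
python3 - <<'E'
from h import *
go([551,-24,265],1.75)
E
```

```text
clock 0.2 tcp [252.4 571.6 404.2] yaw 2.726 F [ 0.66 -0.1   0.21]  -> shift m [-0.5137 -0.4242  0.1396] spin 55.9
```

>>> carry_out:
  steps:
    - [[0,-0.036,-0.03,0,7],[0,-0.072,-0.06,0,14],[0,-0.11,-0.09,0,21],[0,-0.146,-0.12,0,28],[0,-0.182,-0.15,0,35],[0,-0.22,-0.18,0,42],[0,-0.256,-0.21,0,49],[0,-0.292,-0.24,0,56]]
  squeeze: 40

```text
clock: 1.0
eef_pos: [423.0, 232.3, 404.6]
tcp_rot: [-3.141, 0.001, 1.744]
contact_force: [0.9, 0.4, -0.4]
opening: -0.001
```

Run:
```python
from h import *
go([551,-24,265],1.75); print(r.sense()["opening"], r.sense()["qpos"].round(2))
```

```text
clock 1.0 tcp [423.  232.3 404.6] yaw 1.744 F [ 0.87  0.39 -0.35]  -> shift m [-0.2744  0.082   0.1397] spin -0.4
-0.0005895223229075311 [ 0.5   0.13  1.93 -0.    1.08  0.33]
```

>>> carry_out:
  steps:
    - [[0,-0.046,0.014,0.01,0],[0,-0.092,0.028,0.03,0],[0,-0.138,0.042,0.06,0],[0,-0.184,0.056,0.09,0],[0,-0.23,0.07,0.12,0],[0,-0.274,0.082,0.14,0],[0,-0.274,0.082,0.14,0]]

```text
clock: 1.7
eef_pos: [551.4, -26.6, 262.6]
tcp_rot: [-3.14, 0.001, 1.742]
contact_force: [0.2, 1.1, 1.0]
opening: -0.0
```

Run:
```python
from h import *
go([551,-24,223],1.75)
for n in ("side","top"):
    f=grab_frame(n); im=f["image"][:,:,::-1].copy()
    q=proj(f,[551,-24,50]); cv2.circle(im,tuple(int(v) for v in q),2,(0,0,255),-1)
    cv2.imwrite(f"pics/{n}1.png",cv2.resize(im[100:260,120:340],None,fx=3,fy=3))
```

```text
clock 1.7 tcp [551.4 -26.6 262.6] yaw 1.742 F [0.22 1.08 1.03]  -> shift m [0.0026 0.0001 0.0396] spin -0.5
```

View pics/side1.png

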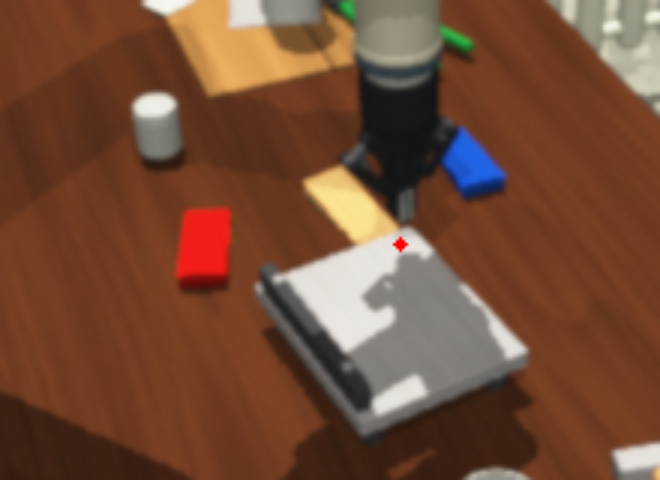

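View pics/top1.png

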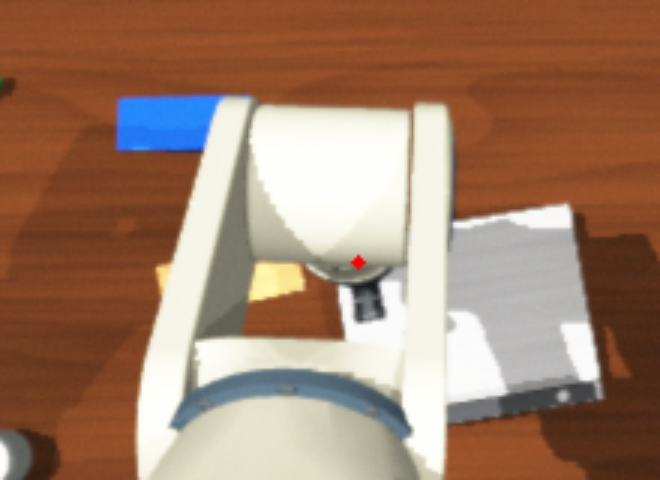

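>>> carry_out:
  steps:
    - [[0,0.001,0,0.02,0],[0,0.001,0,0.034,0],[0,0.001,0,0.036,0],[0,0.001,0,0.036,0]]

```text
clock: 2.2
eef_pos: [550.8, -24.3, 226.9]
tcp_rot: [-3.139, 0.0, 1.741]
contact_force: [-0.1, 0.3, 0.0]
opening: 0.001
```

Run:
```python
from h import *
go([551,-24,223],1.75)
```

```text
clock 2.2 tcp [550.8 -24.3 226.9] yaw 1.741 F [-0.07  0.35  0.03]  -> shift m [0.0003 0.0003 0.0039] spin -0.5
```

>>> carry_out:
  steps:
    - [[0,0,0,0.002,0],[0,0,0,0.004,0],[0,0,0,0.006,0],[0,0,0,0.007,0]]

```text
clock: 2.6
eef_pos: [551.5, -23.9, 220.6]
tcp_rot: [-3.141, 0.0, 1.741]
contact_force: [2.2, 4.9, 5.8]
opening: 0.001
```

>>> carry_out:
  steps:
    - [[0,0,0,0.001,0],[0,0,0,0.002,0],[0,0,0,0.003,0]]

```text
clock: 2.9
eef_pos: [552.0, -23.6, 218.1]
tcp_rot: [3.14, -0.0, 1.741]
contact_force: [0.0, 5.1, 7.7]
opening: 0.0
```

>>> carry_out:
  steps:
    - [[0,0,0,0.001,0],[0,0,0,0.002,0]]

```text
clock: 3.1
eef_pos: [552.2, -23.5, 217.6]
tcp_rot: [3.14, -0.0, 1.741]
contact_force: [-7.9, 2.7, 32.7]
opening: -0.002
```

The force jumped to 33 N at about 5.5–6 mm of dip, so the foot is on the bench. I'll let go now and lift clear.

>>> carry_out:
  steps:
    - [[0,0,0,-0.001,0],[0,0,0,-0.001,0],[0,0,0,-0.004,0],[0,0,0,-0.007,0],[0,0,0,-0.012,0],[0,0,0,-0.04,0],[0,0,0,-0.08,0]]

```text
clock: 3.8
eef_pos: [551.2, -23.5, 296.8]
tcp_rot: [-3.139, -0.001, 1.741]
contact_force: [1.6, 0.2, 0.3]
opening: 0.002
```

Run:
```python
from h import *
go([528,200,300],1.75)
```

```text
clock 3.8 tcp [551.2 -23.5 296.8] yaw 1.741 F [1.63 0.19 0.34]  -> shift m [ 0.2242  0.0149 -0.003 ] spin -0.5
```

Run:
```python
from h import *
go([538,205,296],1.635);go([538,205,179],1.635)
f=grab_frame("top")
for k,z in(("wedge",10),):
  for c in blobs(f,k,50):
    rc=cv2.minAreaRect(c); 
    if 150<rc[0][0]<330 and 120<rc[0][1]<260: print(rc, cv2.contourArea(c))
```

```text
clock 3.8 tcp [551.2 -23.5 296.8] yaw 1.741 F [1.63 0.19 0.34]  -> shift m [0.2274 0.0256 0.001 ] spin 6.1
clock 3.8 tcp [551.2 -23.5 296.8] yaw 1.741 F [1.63 0.19 0.34]  -> shift m [0.2273 0.0259 0.118 ] spin 6.1
((209.0, 193.0), (16.0, 24.0), 90.0) 290.0
```

>>> carry_out:
  steps:
    - [[12,0.045,0,0,1],[24,0.09,0,0,2],[24,0.135,0,0,4],[24,0.18,0.0,0.0,6],[24,0.224,0.003,0.0,6],[24,0.226,0.005,0.04,6],[24,0.226,0.005,0.08,6],[24,0.226,0.005,0.08,6]]

```text
clock: 4.65
eef_pos: [518.8, 199.8, 219.8]
tcp_rot: [-3.141, 0.003, 1.637]
contact_force: [-1.2, -1.0, 0.5]
opening: 0.243
```

Run:
```python
from h import *
go([538,205,179],1.635); print(r.sense()["opening"])
f=grab_frame("side"); cv2.imwrite("pics/side2.png",cv2.resize(f["image"][100:260,120:340,::-1],None,fx=3,fy=3))
```

```text
clock 4.65 tcp [518.8 199.8 219.8] yaw 1.637 F [-1.23 -0.97  0.54]  -> shift m [0.0041 0.0195 0.0407] spin 0.1
0.24296951042431672
```

View pics/side2.png

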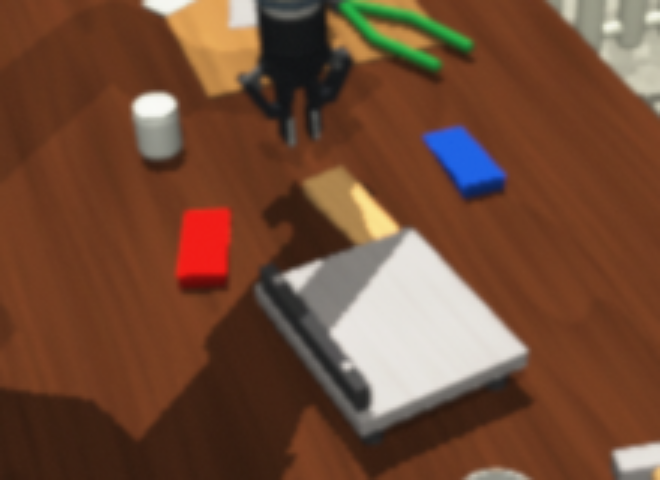

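The fingers (at about (300,130) in the crop) stand behind the wedge and clear of it, with nothing disturbed. I'll move sideways, lower, and then push.

>>> carry_out:
  steps:
    - [[24,0.004,0.02,0.01,0],[24,0.004,0.02,0.03,0],[24,0.004,0.02,0.041,0],[24,0.004,0.02,0.041,0]]

```text
clock: 5.1
eef_pos: [539.5, 204.6, 181.3]
tcp_rot: [3.14, 0.002, 1.636]
contact_force: [-0.6, 0.2, -0.7]
opening: 0.236
```

Run:
```python
from h import *
go([540.5,165,179],1.635)
f=grab_frame("side"); cv2.imwrite("pics/side3.png",cv2.resize(f["image"][120:220,180:310,::-1],None,fx=6,fy=6))
```

```text
clock 5.1 tcp [539.5 204.6 181.3] yaw 1.636 F [-0.64  0.18 -0.66]  -> shift m [-0.0395 -0.0016  0.0024] spin 0.0
```

View pics/side3.png

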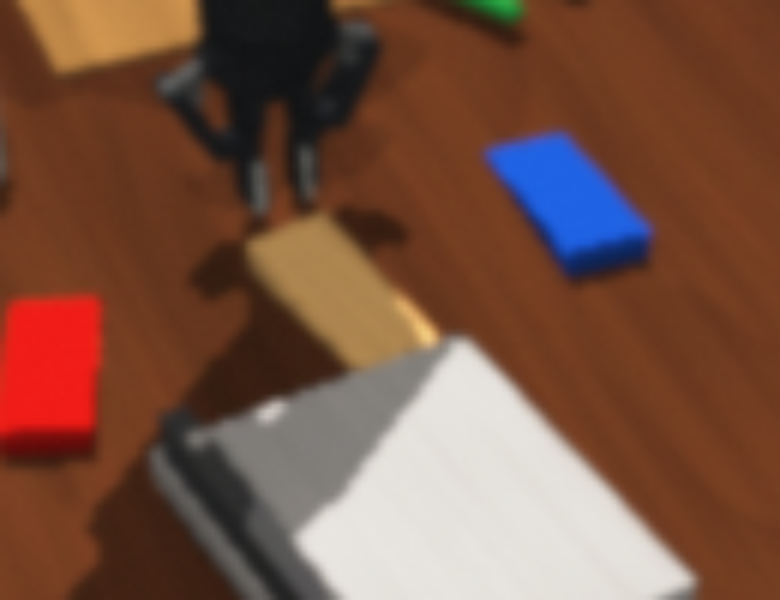

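>>> carry_out:
  steps:
    - [[24,-0.01,0,0.002,0],[24,-0.02,0,0.003,0],[24,-0.03,0,0.003,0],[24,-0.038,0,0.003,0],[24,-0.046,0,0.003,0],[24,-0.054,0,0.003,0],[24,-0.062,0,0.003,0]]

```text
clock: 5.85
eef_pos: [543.8, 142.1, 179.1]
tcp_rot: [3.14, 0.002, 1.636]
contact_force: [0.1, 1.4, 0.5]
opening: 0.243
```

Run:
```python
from h import *
go([540.5,165,179],1.635)
f=grab_frame("side"); cv2.imwrite("pics/side4.png",cv2.resize(f["image"][120:220,180:310,::-1],None,fx=6,fy=6))
f=grab_frame("top"); cv2.imwrite("pics/top4.png",cv2.resize(f["image"][130:260,140:340,::-1],None,fx=4,fy=4))
```

```text
clock 5.85 tcp [543.8 142.1 179.1] yaw 1.636 F [0.08 1.42 0.52]  -> shift m [ 0.0231 -0.0018  0.    ] spin 0.0
```

View pics/side4.png

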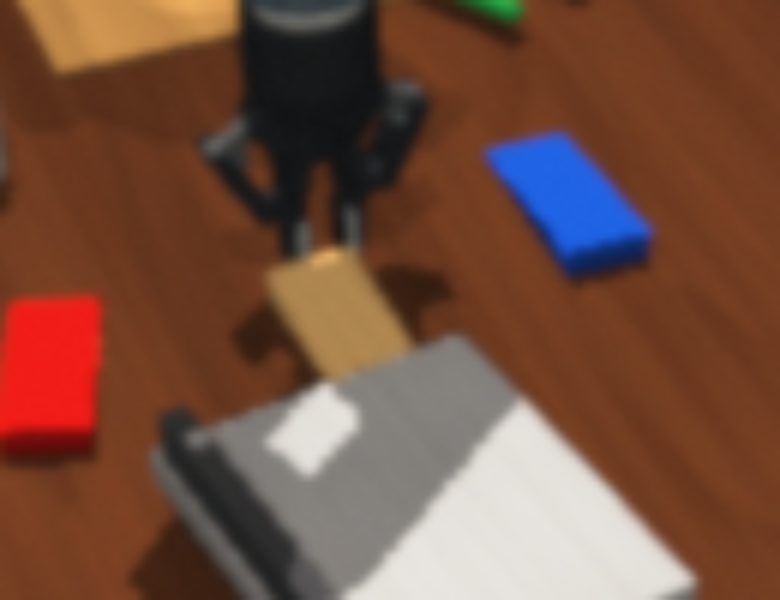

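View pics/top4.png

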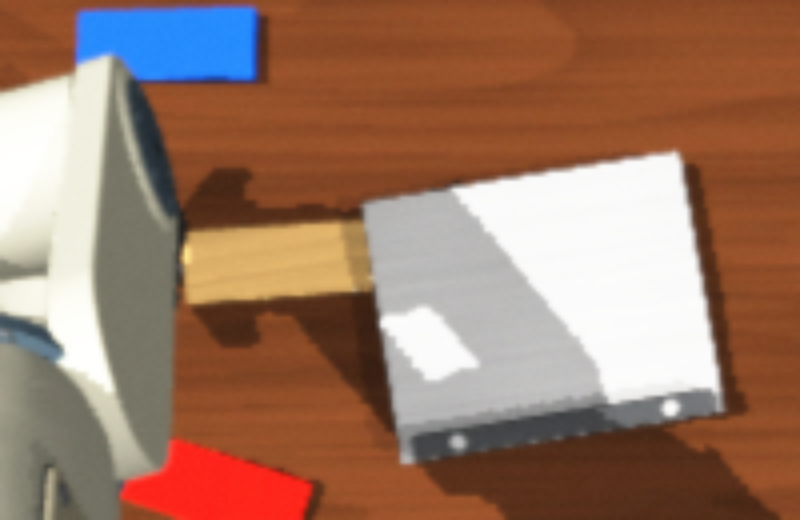

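Run:
```python
from h import *
f=grab_frame("top")
for px,z in(((187,231),20),((187,303),20),((363,220),6),((370,292),6)):
    print(ray(f,(140+px[0]/4-.4,130+px[1]/4-.4),z).round(1))
```

```text
[557.2 127.3  20. ]
[506.6 127.2  20. ]
[564.7   4.6   6. ]
[5.132e+02 1.000e-01 6.000e+00]
```

The wedge has turned to point at the foot. Its centreline passes about 10 mm to the -x side of the foot axis, so the foot is still covered, but I'll add a small +x drift while pushing.

>>> carry_out:
  steps:
    - [[24,-0.006,0.001,0,0],[24,-0.012,0.003,0,0],[24,-0.018,0.005,0,0],[24,-0.024,0.006,0,0],[24,-0.026,0.007,0,0]]

```text
clock: 6.5
eef_pos: [552.5, 116.1, 178.9]
tcp_rot: [3.14, 0.002, 1.635]
contact_force: [0.4, 0.4, 0.6]
opening: 0.239
```

Run:
```python
from h import *
go([540.5,165,179],1.635)
f=grab_frame("top"); cv2.imwrite("pics/top5.png",cv2.resize(f["image"][130:260,140:340,::-1],None,fx=4,fy=4))
```

```text
clock 6.5 tcp [552.5 116.1 178.9] yaw 1.635 F [0.41 0.38 0.64]  -> shift m [ 0.0496 -0.0088 -0.0002] spin -0.0
```

View pics/top5.png

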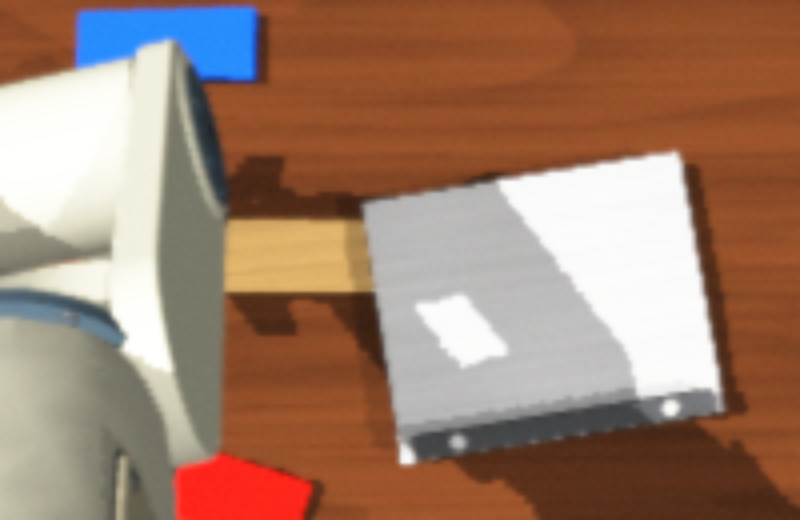

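The fingers slid about 10 mm sideways along the wedge's back and turned its tip slightly towards -x. I'll back off, shift the fingers to the -x side, and push so it turns back.

>>> carry_out:
  steps:
    - [[24,0.008,0,0,0],[24,0.01,-0.01,0,-2],[24,0.01,-0.024,0,-4],[24,0.01,-0.024,0,-4]]

```text
clock: 6.95
eef_pos: [525.7, 124.8, 178.5]
tcp_rot: [-3.14, 0.002, 1.707]
contact_force: [0.4, 0.1, -0.5]
opening: 0.241
```

>>> carry_out:
  steps:
    - [[24,-0.005,0,0,0],[24,-0.009,0,0,0],[24,-0.012,0,0,0],[24,-0.015,0,0,0]]

```text
clock: 7.35
eef_pos: [528.1, 109.6, 178.6]
tcp_rot: [-3.14, 0.002, 1.707]
contact_force: [-0.1, -0.1, -0.3]
opening: 0.238
```

Run:
```python
from h import *
go([540.5,165,179],1.635)
f=grab_frame("top"); cv2.imwrite("pics/top6.png",cv2.resize(f["image"][130:260,140:340,::-1],None,fx=4,fy=4))
```

```text
clock 7.35 tcp [528.1 109.6 178.6] yaw 1.707 F [-0.15 -0.14 -0.35]  -> shift m [ 0.0532  0.0198 -0.0006] spin 4.1
```

View pics/top6.png

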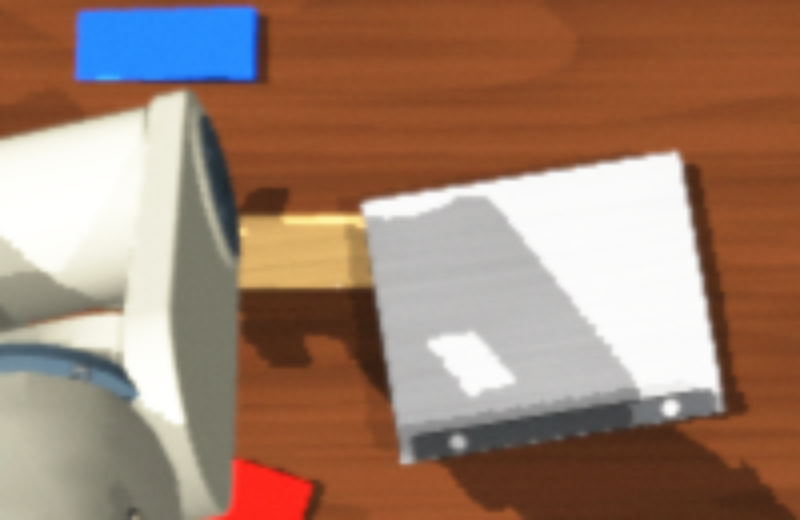

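The wedge is under the edge with its centreline at about x = 542, row 252 in the crop. That covers the foot, which spans x = 540 to 562. I'll continue in small pushes and watch the force.

>>> carry_out:
  steps:
    - [[24,-0.002,0,0,0],[24,-0.004,0,0,0],[24,-0.006,0,0,0]]

```text
clock: 7.7
eef_pos: [529.0, 103.1, 178.6]
tcp_rot: [-3.14, 0.002, 1.707]
contact_force: [0.4, -0.2, 0.7]
opening: 0.244
```

>>> carry_out:
  steps:
    - [[24,-0.001,0,0,0],[24,-0.003,0,0,0],[24,-0.004,0,0,0]]

```text
clock: 8.0
eef_pos: [529.5, 99.0, 178.6]
tcp_rot: [-3.14, 0.002, 1.707]
contact_force: [0.2, 1.8, -0.5]
opening: 0.242
```

Run:
```python
from h import *
go([540.5,165,179],1.635)
f=grab_frame("top"); cv2.imwrite("pics/top7.png",cv2.resize(f["image"][130:260,140:340,::-1],None,fx=4,fy=4))
f=grab_frame("side"); cv2.imwrite("pics/side7.png",cv2.resize(f["image"][120:220,180:310,::-1],None,fx=6,fy=6))
```

```text
clock 8.0 tcp [529.5  99.  178.6] yaw 1.707 F [ 0.22  1.76 -0.49]  -> shift m [ 0.0639  0.0198 -0.0006] spin 4.1
```

View pics/top7.png

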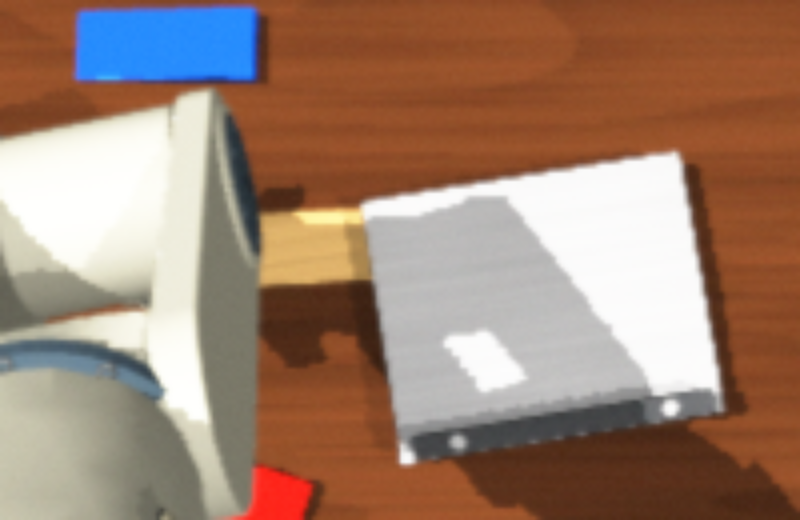

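View pics/side7.png

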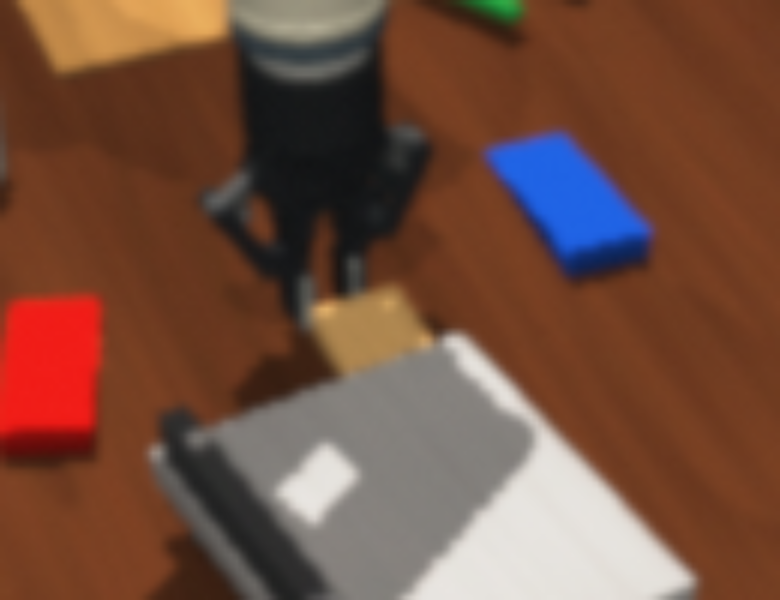

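>>> carry_out:
  steps:
    - [[24,0.005,0,0,0],[24,0.005,0.011,0,0],[24,0.005,0.011,0,0],[24,0,0.011,0,0],[24,-0.002,0.011,0,0]]

```text
clock: 8.6
eef_pos: [540.6, 98.4, 178.5]
tcp_rot: [-3.14, 0.002, 1.706]
contact_force: [-1.2, 4.3, 1.0]
opening: 0.243
```

>>> carry_out:
  steps:
    - [[24,-0.001,0,0,0],[24,-0.002,0,0,0]]

```text
clock: 8.8
eef_pos: [540.6, 96.7, 178.5]
tcp_rot: [-3.139, 0.001, 1.705]
contact_force: [-2.2, 9.9, 1.5]
opening: 0.245
```

>>> carry_out:
  steps:
    - [[24,-0.001,0,0,0],[24,-0.002,0,0,0]]

```text
clock: 9.0
eef_pos: [540.4, 95.4, 178.6]
tcp_rot: [-3.139, -0.001, 1.703]
contact_force: [-2.4, 13.0, 1.3]
opening: 0.241
```

The push has grown to 13 N, beyond snug, so I'll stop, back off and look.

>>> carry_out:
  steps:
    - [[24,0.006,0,0,0],[24,0.03,0,0,0],[24,0.04,0,-0.04,0],[24,0.04,0,-0.09,0],[12,0.04,0,-0.12,0],[0,0.04,0,-0.12,0]]

```text
clock: 9.6
eef_pos: [537.0, 135.4, 303.0]
tcp_rot: [3.137, -0.002, 1.703]
contact_force: [0.2, -0.2, 0.1]
opening: 0.002
```

Run:
```python
from h import *
go([551,-24,240],1.72)
f=grab_frame("top"); cv2.imwrite("pics/top8.png",cv2.resize(f["image"][130:260,140:340,::-1],None,fx=4,fy=4))
f=grab_frame("side"); cv2.imwrite("pics/side8.png",cv2.resize(f["image"][120:220,180:310,::-1],None,fx=6,fy=6))
```

```text
clock 9.6 tcp [537.  135.4 303. ] yaw 1.703 F [ 0.22 -0.24  0.1 ]  -> shift m [-0.16   -0.0075  0.0627] spin -1.0
```

View pics/top8.png

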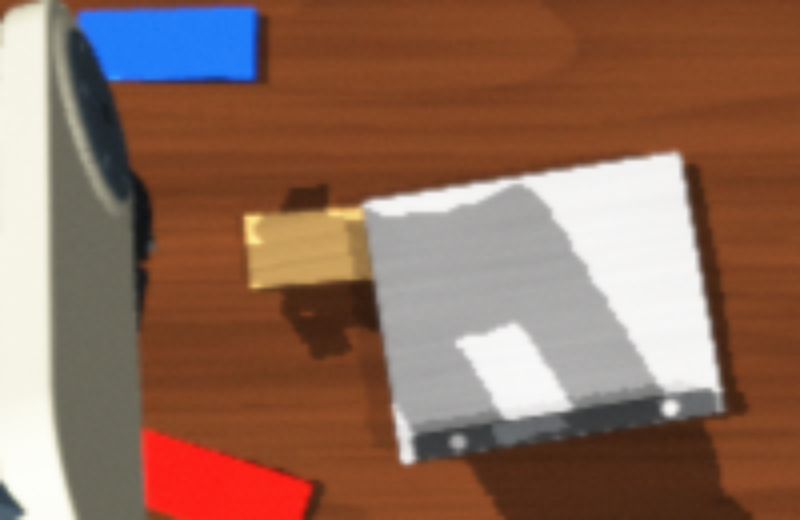

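View pics/side8.png

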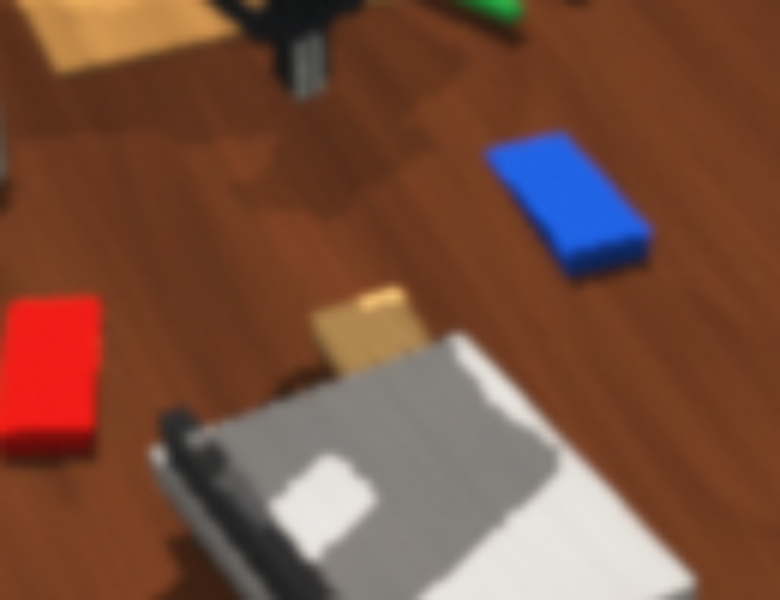

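The plate hasn't shifted: its corners are still at (680,152), (362,200) and (405,462). The wedge's thick end is at (247,251), so its tip is about 30 mm past the foot's near edge, which matches a gap of about 6 mm. Next is the press test.

>>> carry_out:
  steps:
    - [[0,-0.045,-0.002,0,0],[0,-0.09,-0.004,0,0],[0,-0.135,-0.006,0.01,0],[0,-0.16,-0.0075,0.04,0],[0,-0.16,-0.0075,0.068,0],[0,-0.16,-0.0075,0.074,0],[0,-0.16,-0.0075,0.076,0],[0,-0.16,-0.0075,0.076,0]]

```text
clock: 10.5
eef_pos: [547.6, -25.9, 223.1]
tcp_rot: [-3.135, 0.001, 1.704]
contact_force: [-9.4, -11.1, 24.1]
opening: -0.001
```

>>> carry_out:
  steps:
    - [[0,0,0,0.001,0],[0,0,0,0.002,0],[0,0,0,0.003,0]]

```text
clock: 10.8
eef_pos: [547.8, -25.9, 222.7]
tcp_rot: [-3.135, 0.001, 1.705]
contact_force: [-14.5, -1.6, 57.7]
opening: 0.005
```

>>> carry_out:
  steps:
    - [[0,0,0,0.0005,0],[0,0,0,0.001,0]]

```text
clock: 11.0
eef_pos: [547.7, -25.9, 223.1]
tcp_rot: [-3.135, 0.002, 1.705]
contact_force: [-8.1, -2.1, 34.2]
opening: -0.003
```

The plate is stiff: it took 58 N with under 0.5 mm of travel and no dip. I'll lift off, recentre, and press again at about 10 N.

>>> carry_out:
  steps:
    - [[0,0,0,-0.002,0],[0,0,0,-0.006,0],[0,0,0,-0.006,0]]

```text
clock: 11.3
eef_pos: [547.5, -25.7, 228.7]
tcp_rot: [-3.134, 0.002, 1.705]
contact_force: [-0.6, -0.3, -0.5]
opening: 0.003
```

Run:
```python
from h import *
go([551,-24,224],1.705)
f=grab_frame("side"); cv2.imwrite("pics/side9.png",cv2.resize(f["image"][120:260,170:330,::-1],None,fx=5,fy=4))
```

```text
clock 11.3 tcp [547.5 -25.7 228.7] yaw 1.705 F [-0.62 -0.25 -0.54]  -> shift m [0.0012 0.0037 0.0047] spin 0.0
```

View pics/side9.png

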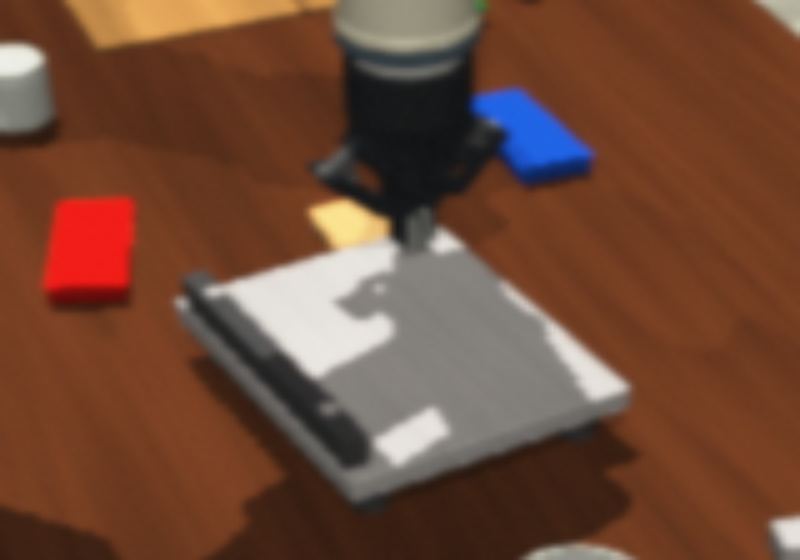

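The plate stands level with the wedge under its far-left corner at about (350,220), and the fingertips are above the corner at (415,245). Now the final press.

>>> carry_out:
  steps:
    - [[0,0.001,0.002,0.003,0],[0,0.001,0.002,0.004,0],[0,0.001,0.002,0.005,0],[0,0.001,0.002,0.0055,0],[0,0.001,0.002,0.0055,0]]

```text
clock: 11.85
eef_pos: [549.2, -24.3, 223.4]
tcp_rot: [-3.133, 0.001, 1.705]
contact_force: [-3.4, 1.3, 9.5]
opening: -0.002
```

>>> carry_out:
  steps:
    - [[0,0,0,0.0006,0],[0,0,0,0.0006,0],[0,0,0,0.0006,0],[0,0,0,0.0006,0]]

```text
clock: 12.25
eef_pos: [549.2, -24.3, 223.4]
tcp_rot: [-3.133, 0.001, 1.705]
contact_force: [-2.7, 0.7, 10.8]
opening: 0.001
```

Run:
```python
from h import *
for i in range(4):
    go([551,-24,224],1.705)
    f=grab_frame("side")
```

```text
clock 12.25 tcp [549.2 -24.3 223.4] yaw 1.705 F [-2.72  0.7  10.78]  -> shift m [ 0.      0.0018 -0.0006] spin 0.0
clock 12.3 tcp [549.2 -24.3 223.4] yaw 1.705 F [-3.89  0.66 11.39]  -> shift m [ 0.      0.0018 -0.0006] spin 0.0
clock 12.35 tcp [549.2 -24.3 223.4] yaw 1.705 F [-3.01  0.61 10.45]  -> shift m [ 0.      0.0018 -0.0006] spin 0.0
clock 12.4 tcp [549.2 -24.3 223.4] yaw 1.705 F [-2.48 -0.07 10.52]  -> shift m [ 0.0001  0.0018 -0.0006] spin 0.0
```

The force is steady at about 10.8 N with no dip, so I'm handing in.

Run:
```python
from h import *
print(workorder.sign_off())
```

```text
the job is handed in; nothing more can be done
None
```

The plate now stands level on the wedge and no longer dips when its loose corner is pressed. I handed the job in at 12.4 s, and no verdict was reported.

1. **First press:** I pressed the corner over the short foot until it stopped dipping, at about 5.5–6 mm. The force jumped to 33 N when the foot met the bench, and I let go.
2. **Wedge:** I pushed the wedge thin end first under the foot, correcting its aim once. My last push reached 13 N, well past the roughly 4 N called snug. The pictures showed no shift of the plate.
3. **Press test:** My first press on the wedged corner came down harder than intended, up to 58 N. The corner moved less than 0.5 mm.
4. **Final press:** I lifted off, recentred and pressed again. The last readings were steady at 10.5–11.4 N with no movement, and the fingertips were about 2 mm from the corner point, touching only the plate.

The wedge's middle is about 47 mm from the corner, against a limit of 65 mm. That figure comes from the picture taken before the press tests. I could not measure the load on the wedge directly. A sideways force of about 3 N remained at the fingertips.

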